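# Move the pantry jars to the new rack in reverse order

### The arm

A 6-joint arm with a two-finger parallel gripper is mounted at the origin on the work surface. World frame = base frame: x ahead of the robot, y to its left, z up, the work surface at z = 0. Lengths are in m, angles in rad, forces in N, time in s.
With the tool pointing down it reaches from about 0.25 to 0.775 m from the base axis. Payload 4 kg.
Tool frame: the origin (TCP) lies at the very end of the fingers, on their centre line; the grasp point (between the pads) lies 19 mm behind it (robot.hold_point_z is the distance from the TCP to the grasp point, in m); z points along the fingers, y is the line along which they close (so a half turn about z gives the same grasp; the last joint's range is limited). The gripper opens to 94 mm and grips with 3 to 60 N. Pads are 16 mm wide; open, the fingers measure 119 mm over their backs; the gripper's body (75 mm by 177 mm) begins 78 mm behind the grasp point.
Start: joints at [1.205, 0.087, 1.371, -0, 1.684, -0.103], TCP at [0.143, 0.531, 0.206] pointing down, gripper open.
Joint ranges: [-3.1, 3.1], [-0.76, 2.03], [0.27, 2.55], [-1.08, 4.22], [0.17, 2.65], [-2.57, 2.57]. Speed limits (rad/s): [2.79, 2.79, 3.14, 3.14, 3.14, 3.14].

### API

Orientations are given as [roll, pitch, yaw] about the fixed x, y, z axes, in that order (R = Rz(yaw) Ry(pitch) Rx(roll)).
In Python, from bench import robot gives the robot as it stands.
- The arm moves only by the tool carry_out, never from a script. Its argument "steps" is a list of rows, each a list of 3 entries, a list of its own where there are three numbers: the shift along the tool's x, y, z in m, then the turn about the tool's z in units of 10 degrees (1.0 is 10 degrees), then the closure, from -1 (fully open) to 1 (shut). In form: [[[tx, ty, tz], roll, jaw], ...]. A call has 1 to 10 rows; each row is the pose to reach, as a shift and turn from the pose commanded when the call began, along the tool's axes at that moment; what a row does not reach only later rows make up. A row lasts 1/8 s, in which the tool goes at most 62.5 mm and 10.7 degrees, less where a joint would pass 70% of its speed; a pose out of reach is approached as far as the arm can. A call with a gripper value outside its range is refused whole. The fingers move at their own pace and stop on an object; the grip force is fixed at half the most. Time passes only in rows, so rows that repeat a pose let the fingers close. It gives the time, the measured TCP pose, the force, the opening and the grip force at its end, in the units of the state.
- robot.get_obs(): the state, without advancing time (a new reading comes with each control period).
- robot.snapshot(name): name is "scene" or "top" or "wrist"; returns a dict with "image" (384x512x3 uint8, red, green, blue), "z_map" (384x512 float32, m along the optical axis (not along the pixel's ray), 0 where there is no reading), "mtx" (3x3 intrinsics, pixels), "R" (3x3) and "t" (3): a world point X has camera coordinates R X + t. Camera axes: x right, y down, z forward; pixel columns grow to the right and rows downward; lengths in m; the calibration is good to about 2 mm. A picture is of the moment at which its call begins.
- robot.close_job(): hands the job in; it is judged then, once.
The state is a dict: "time": time; "joint_positions": joint angles; "qvel": joint speeds; "joint_torque": joint torques, N m; "tool_pos": TCP position; "ee_rot": TCP orientation; "wrist_force": force on the tool from outside, world axes, zero at the start; "wrist_torque": the same for the moment, N m; "width": finger opening in m; "finger_force": force on a finger pad.
Only numpy, scipy, OpenCV 4.12 (cv2) and the standard library are available. Lean on these libraries where they do the work, as an engineer would, in place of code of your own. Each camera call takes 0.05 s, during which the arm holds its last target. There are 200 camera calls.

### The job

Move the four jars from the old wooden rack into the new white rack, one jar in each bay and in reverse order, because that rack goes into the cupboard the other way round: the jar now at the left end must finish in the bay at the right end, the second from left in the second from right, and so on. Keep the jars upright and set each one down gently, flat on the floor and about in the middle of its bay.

Things in the scene. Friction and masses are not known exactly. Their poses are not given: they have to be found in the camera images.
- jar_tall: Tall round jar, glass filled with tan dry food, straight-sided white lid; 48 mm across the lid, 105 mm high; lid 22 mm deep, glass 1 mm narrower. 0.13 to 0.33 kg, loose. Origin at the centre of its underside, z up. Grip the lid from above, closing across the row (along the rack's x): no room for fingers between jars.
- jar_wide: Wide, low round jar, glass filled with tan dry food, straight-sided white lid; 54 mm across the lid, 80 mm high; lid 22 mm deep, glass 1 mm narrower. 0.13 to 0.33 kg, loose. Origin at the centre of its underside, z up. Grip the lid from above, closing across the row (along the rack's x): no room for fingers between jars.
- jar_square: Square jar, glass filled with tan dry food, straight-sided white lid; 48 mm across the flats of the lid, 92 mm high; flats along its x and y, about square to the rack; lid 22 mm deep, glass 1 mm narrower. 0.13 to 0.33 kg, loose. Origin at the centre of its underside, z up. Grip the lid from above, closing across the row (along the rack's x): no room for fingers between jars.
- jar_small: Small narrow round jar, glass filled with tan dry food, straight-sided white lid; 40 mm across the lid, 75 mm high; lid 22 mm deep, glass 1 mm narrower. 0.13 to 0.33 kg, loose. Origin at the centre of its underside, z up. Grip the lid from above, closing across the row (along the rack's x): no room for fingers between jars.
- coaster_tall: Round dark rubber coaster, 68 mm across, 4 mm thick, fixed on the old wooden rack: the one on which the tall round jar stands at the start. Origin at the centre of its underside; axes parallel to the old rack's. It only marks where that jar came from.
- coaster_wide: Round dark rubber coaster, 68 mm across, 4 mm thick, fixed on the old wooden rack: the one on which the wide, low round jar stands at the start. Origin at the centre of its underside; axes parallel to the old rack's. It only marks where that jar came from.
- coaster_square: Round dark rubber coaster, 68 mm across, 4 mm thick, fixed on the old wooden rack: the one on which the square jar stands at the start. Origin at the centre of its underside; axes parallel to the old rack's. It only marks where that jar came from.
- coaster_small: Round dark rubber coaster, 68 mm across, 4 mm thick, fixed on the old wooden rack: the one on which the small narrow round jar stands at the start. Origin at the centre of its underside; axes parallel to the old rack's. It only marks where that jar came from.
- old_rack: Old rack, pale wood, fixed: 92 mm (x) by 340 mm (y), end cheeks 34 mm high, dowels along the long sides 30 mm high. Origin at the centre of its underside; y runs along the row to the robot's left, within 0.15 rad. Coasters at y = -120, -40, 40, 120 mm, a jar on each, undersides 16 mm above the origin. It may be nearer or farther than the new rack.
- new_rack: New rack, white plastic tray with grey partitions, fixed, empty: 94 mm (x) by 330 mm (y), walls 5 mm thick, 24 mm high. Origin at the centre of its underside; y runs along the row to the robot's left, within 0.15 rad. Four bays, 84 mm (x) by 75 mm inside, centred on x = 0, y = -120, -40, 40, 120 mm; their floor is 10 mm above the origin.
There are look-alikes about, which are no part of the job. What is shaped like the jar_small but blue or green is not meant.

How it is judged:
By the outcome, as a careful person would: the job done as asked, in the order asked, and still so for the second after the job is handed in, with the robot touching nothing.
It also fails if it takes over 125 s, if anything falls off the work surface, if the arm or the gripper's body presses on something with over 40 N, if the wrist force passes 120 N, or if a joint passes its speed limit or range.

## Working session

There is one attempt and no reset: what is moved stays moved. The work goes in short steps, Python scripts to look and compute and a tool call to move; the robot and the scene stay as the last step left them, time stands still between calls to the robot, and variables do not carry over. Pictures are saved under pics/ and viewed, at most 14 in all, crops included, and the job is handed in when it is done.

Besides the shell and the picture viewer there is one more tool, called after ">>>" by a JSON object that holds its "fn" and its "kwargs", one argument or row to a line. carry_out: Moves the arm, as the interface text tells. Its arguments: {"type":"object","properties":{"steps":{"type":"array","items":{"type":"array"}}},"required":["steps"]}

```bash
ls; mkdir -p pics; cat > h.py <<'E'
import sys; sys.path.insert(0,'.')
import numpy as np, cv2
from bench import robot
def snap(n,f):
    s=robot.snapshot(n); np.savez(f'pics/{f}.npz',**{k:np.array(v) for k,v in s.items()})
    cv2.imwrite(f'pics/{f}.png',s['image'][...,::-1]); return s
def load(f): return np.load(f'pics/{f}.npz')
def world(s,u,v,z=None):
    "pixel -> world, with depth map"
    d=float(np.median(s['z_map'][v-1:v+2,u-1:u+2])) if z is None else z
    c=np.linalg.inv(s['mtx'])@[u,v,1]*d
    return s['R'].T@(c-s['t'])
def ray(s,u,v,h):
    "pixel -> world on plane z=h"
    o=-s['R'].T@s['t']; d=s['R'].T@np.linalg.inv(s['mtx'])@[u,v,1]
    return o+d*(h-o[2])/d[2]
def tri(a,pa,b,pb):
    A=[];B=[]
    for s,p in((a,pa),(b,pb)):
        o=-s['R'].T@s['t']; d=s['R'].T@np.linalg.inv(s['mtx'])@[*p,1]; d/=np.linalg.norm(d)
        M=np.eye(3)-np.outer(d,d); A.append(M);B.append(M@o)
    return np.linalg.solve(sum(A),sum(B))
E
python3 - <<'E'
from h import *
np.set_printoptions(precision=4,suppress=True)
a=snap('top','top0'); b=snap('scene','scene0')
im=np.vstack([a['image'],b['image']])[...,::-1]
cv2.imwrite('pics/t0.png',cv2.resize(a['image'][...,::-1],(800,600),interpolation=cv2.INTER_CUBIC))
cv2.imwrite('pics/s0.png',cv2.resize(b['image'][...,::-1],(800,600),interpolation=cv2.INTER_CUBIC))
o=robot.get_obs(); print(o)
for s in(a,b): print(s['R'],-s['R'].T@s['t'],s['mtx'])
E
```

```text
pics
{'time': 0.1, 'joint_positions': array([ 1.2049,  0.0879,  1.3721, -0.    ,  1.6836, -0.1031]), 'qvel': array([-0.0011, -0.0001, -0.0018,  0.0012, -0.0008,  0.0006]), 'joint_torque': array([  0.0019, -34.1256, -30.33  ,   0.0719,   0.0304,  -0.0001]), 'tool_pos': array([0.1427, 0.5306, 0.2044]), 'ee_rot': array([-3.1396, -0.0002,  2.8788]), 'wrist_force': array([-0.9359, -0.0813, -0.1394]), 'wrist_torque': array([ 0.0071, -0.0082,  0.0394]), 'finger_force': 0.0, 'width': 0.09404817194165589}
[[-0.02   -0.9998  0.0027]
 [-0.9781  0.019  -0.2075]
 [ 0.2074 -0.0068 -0.9782]] [ 0.3284 -0.0075  0.7839] [[439.9014   0.     261.2463]
 [  0.     439.9014 193.9543]
 [  0.       0.       1.    ]]
[[-0.0521  0.9985  0.0154]
 [ 0.5743  0.0426 -0.8175]
 [-0.817  -0.0337 -0.5757]] [1.194  0.0159 0.5554] [[410.5696   0.     250.1972]
 [  0.     410.5696 188.3169]
 [  0.       0.       1.    ]]
```

View pics/t0.png

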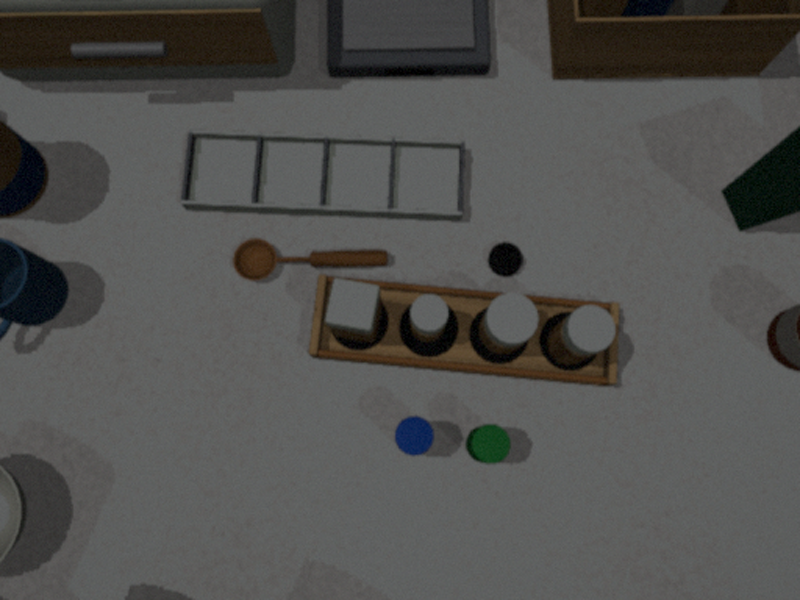

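View pics/s0.png

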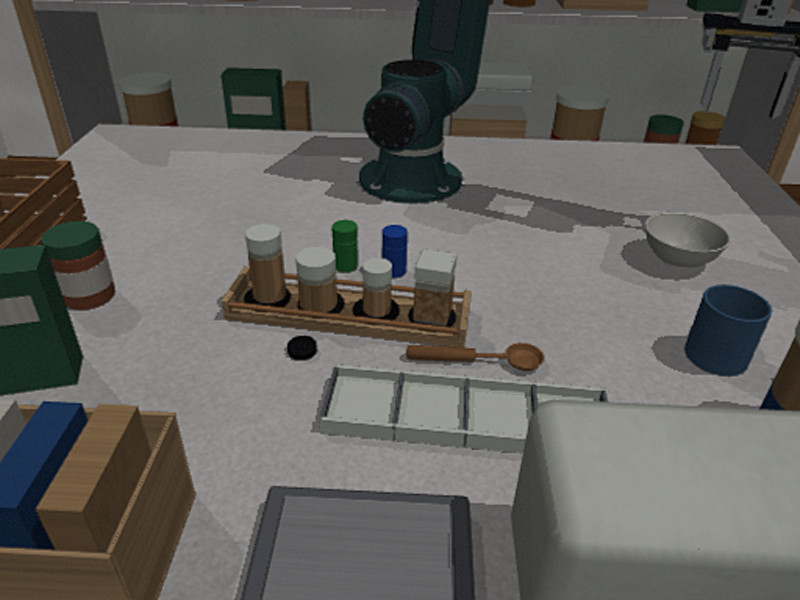

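The top view (800x600) shows the old rack at about (465,330). The jars on it, from the robot's left, are square (353,292), small (430,308), wide (510,310) and tall (588,325). The empty white rack is at (325,175), farther from the robot. What could be mistaken for jar_small: the blue cylinder (414,436), the green one (489,444) and the black cap (505,259). I choose the white-lidded jar with tan contents at (430,308), and will check it in a crop.

```bash
python3 - <<'E'
from h import *
a=load('top0')['image'];b=load('scene0')['image']
def crop(im,x0,y0,x1,y1,k,n,g=1.6):
    c=cv2.resize(im[y0:y1,x0:x1],None,fx=k,fy=k,interpolation=cv2.INTER_CUBIC)
    cv2.imwrite(f'pics/{n}.png',np.clip(c.astype(float)*g,0,255).astype(np.uint8)[...,::-1])
crop(a,195,170,405,250,3.8,'c_top_old',2)
crop(b,135,130,395,290,3,'c_scene')
crop(a,110,80,305,145,4,'c_top_new',2)
E
```

```text
(no output)
```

View pics/c_top_old.png

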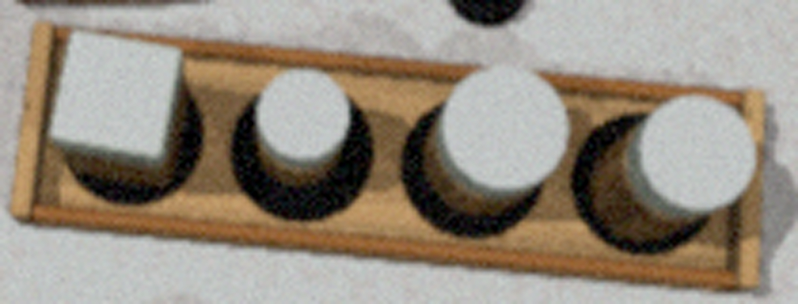

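View pics/c_scene.png

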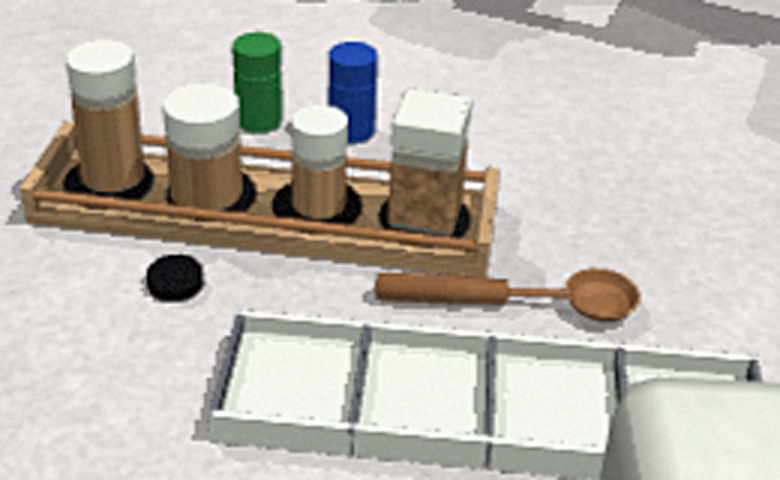

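View pics/c_top_new.png

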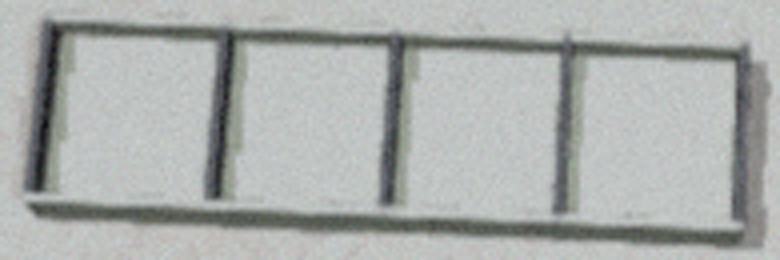

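The top crop shows lid centres at square (117,95), small (303,115), wide (504,127) and tall (698,154). The white, tan-filled small jar is clearly the right one; the blue and green cylinders stand apart. The rack partition ends are readable in both views, so I triangulate.

```bash
python3 - <<'E'
from h import *
np.set_printoptions(precision=4,suppress=True)
a=load('top0');b=load('scene0')
T=lambda p:np.array(p)/3.8+[195,170]; S=lambda p:np.array(p)/3+[135,130]; N=lambda p:np.array(p)/4+[110,80]
for n,p,q in [('sq',(117,95),(433,108)),('sm',(303,115),(320,123)),('wi',(504,127),(201,106)),('ta',(698,154),(101,57))]:
    X=tri(a,T(p),b,S(q)); print(n,X,'depth top',world(a,*T(p).astype(int)),'scene',world(b,*S(q).astype(int)))
for n,p,q in [('n-80',(562,212),(366,328)),('n0',(387,205),(491,338)),('n80',(212,200),(620,349)),('f-80',(568,40),(355,428)),('f0',(397,36),(489,440)),('f-160',(745,45),(212,415))]:
    print(n,tri(a,N(p),b,S(q)))
# floor depth per bay in top view
for p in [(130,115),(307,122),(477,127),(655,133)]: print('floor',world(a,*N(p).astype(int)))
# wood rack yaw: dowel ends, cheeks top corners at z~.034
for p in [(40,22),(752,90),(22,218),(748,285)]: print('oldcorner',ray(a,*T(p),.034))
for s in [(68,125),(26,190),(495,172),(487,250)]: print('  scene',ray(b,*S(s),.034))
for p in [(47,22),(30,200),(745,45),(742,228)]: print('newcorner',ray(a,*N(p),.024))
E
```

```text
sq [0.4715 0.0446 0.1057] depth top [0.4714 0.0449 0.1066] scene [0.4747 0.0446 0.1077]
sm [ 0.4655 -0.0334  0.0858] depth top [ 0.4651 -0.0326  0.09  ] scene [ 0.474  -0.0337  0.0912]
wi [ 0.4577 -0.1182  0.091 ] depth top [ 0.4577 -0.1168  0.0947] scene [ 0.4638 -0.1169  0.0957]
ta [ 0.44   -0.1914  0.1176] depth top [ 0.4405 -0.1904  0.1199] scene [ 0.4473 -0.1901  0.1216]
n-80 [0.6044 0.0056 0.0206]
n0 [0.6091 0.0853 0.0213]
n80 [0.6133 0.1659 0.0208]
f-80 [0.6896 0.002  0.0191]
f0 [0.6934 0.081  0.0186]
f-160 [ 0.6853 -0.0817  0.0196]
floor [0.662  0.2077 0.0088]
floor [0.6565 0.1251 0.0085]
floor [0.6528 0.0444 0.0089]
floor [ 0.6473 -0.038   0.0089]
oldcorner [0.5219 0.0846 0.034 ]
oldcorner [ 0.4834 -0.2423  0.034 ]
oldcorner [0.4308 0.0921 0.034 ]
oldcorner [ 0.3942 -0.2331  0.034 ]
  scene [ 0.4028 -0.2329  0.034 ]
  scene [ 0.4898 -0.2426  0.034 ]
  scene [0.4421 0.0955 0.034 ]
  scene [0.5353 0.0857 0.034 ]
newcorner [0.7008 0.2428 0.024 ]
newcorner [0.6135 0.2465 0.024 ]
newcorner [ 0.6833 -0.0817  0.024 ]
newcorner [ 0.594 -0.077  0.024]
```

>>> {"fn": "carry_out", "kwargs": {
  "steps": [
    [[-0.046,-0.04,-0.003],0.85,-1],
    [[-0.092,-0.08,-0.006],1.7,-1],
    [[-0.138,-0.12,-0.01],2.55,-1],
    [[-0.185,-0.16,-0.013],3.4,-1],
    [[-0.231,-0.2,-0.016],4.25,-1],
    [[-0.277,-0.24,-0.02],5.1,-1],
    [[-0.323,-0.28,-0.023],5.95,-1],
    [[-0.369,-0.32,-0.026],6.8,-1],
    [[-0.415,-0.36,-0.03],7.6,-1],
    [[-0.444,-0.384,-0.03],8.14,-1]
  ]
}}

```text
time: 1.35
tool_pos: [0.4728, 0.0424, 0.2351]
ee_rot: [-3.141, 0.0, 1.452]
wrist_force: [-0.0, -0.2, 0.2]
width: 0.0941
finger_force: 0.0
```

```bash
cat >> h.py <<'E'
def rel(tgt,yaw=None):
    "shift in tool axes and roll units from current pose to tgt"
    o=robot.get_obs(); y=o['ee_rot'][2]; d=np.array(tgt)-o['tool_pos']
    c,s=np.cos(y),np.sin(y)
    r=0 if yaw is None else -np.degrees((yaw-y+np.pi/2)%np.pi-np.pi/2)/10
    return np.round([d[0]*c+d[1]*s, d[0]*s-d[1]*c, -d[2]],4), round(r,2)
E
python3 - <<'E'
from h import *
np.set_printoptions(precision=4,suppress=True)
w=snap('wrist','w1'); t=snap('top','top1')
print(w['R'],-w['R'].T@w['t'],w['mtx'])
cv2.imwrite('pics/w1v.png',np.clip(w['image'].astype(float)*1.6,0,255).astype(np.uint8)[...,::-1])
o=robot.get_obs();print(o['tool_pos'],o['ee_rot'],o['joint_positions'])
E
```

```text
[[ 0.9929 -0.1188 -0.0016]
 [-0.1143 -0.9585  0.2612]
 [-0.0326 -0.2592 -0.9653]] [0.4826 0.1185 0.4136] [[300.1363   0.     256.4754]
 [  0.     300.1363 191.3217]
 [  0.       0.       1.    ]]
[0.473  0.042  0.2342] [-3.1399  0.0011  1.4522] [-0.0303 -0.0835  1.4852 -0.0009  1.7417  0.0882]
```

View pics/w1v.png

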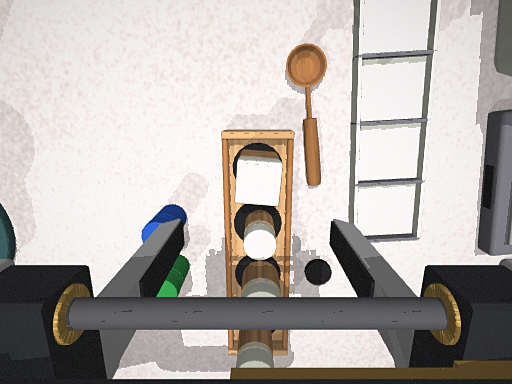

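The wrist view shows the square lid at about (259,179) between the open fingers, the small lid at (261,243), and the new rack's partitions at right (y=52,120,182,238). I refine from this.

```bash
python3 - <<'E'
from h import *
np.set_printoptions(precision=4,suppress=True)
w=load('w1');a=load('top0')
print('sq',ray(w,259,179,.107),world(w,259,179),'sm',ray(w,261,243,.091),world(w,261,243))
print('tri sq',tri(a,np.array((117,95))/3.8+[195,170],w,(259,179)))
# square yaw from lid pixels: minAreaRect of lid-top points by depth
def lid(s,z,c,r):
    v,u=np.mgrid[0:384,0:512]; d=s['z_map']
    C=np.stack([u*d,v*d,d],-1)@np.linalg.inv(s['mtx']).T; P=(C-s['t'])@s['R']
    m=(abs(P[...,2]-z)<.006)&(np.hypot(P[...,0]-c[0],P[...,1]-c[1])<r)
    return P[m]
for n,s in(('w',w),('top',a)):
    P=lid(s,.107,(.472,.0446),.045); print(n,len(P),cv2.minAreaRect(P[:,:2].astype(np.float32)*1000),np.median(P[:,2]))
for n,z,c in(('sm',.091,(.465,-.033)),('wi',.095,(.458,-.117)),('ta',.12,(.440,-.191))):
    P=lid(a,z,c,.035); print(n,len(P),cv2.minEnclosingCircle(P[:,:2].astype(np.float32)*1000),np.median(P[:,2]),P.mean(0))
for p in [(357,53),(432,52),(353,122),(426,119),(353,183),(420,181),(352,240),(415,236)]: print('part',p,ray(w,*p,.024))
for p in [(395,88),(390,152),(387,210)]: print('floor',world(w,*p))
E
```

```text
sq [0.4765 0.0491 0.107 ] [0.4765 0.0493 0.1079] sm [ 0.4695 -0.0309  0.091 ] [ 0.4695 -0.0311  0.0905]
tri sq [0.4758 0.0449 0.0872]
w 2000 ((474.8363037109375, 44.716957092285156), (48.09956741333008, 47.92360305786133), 78.44901275634766) 0.1072241187231226
top 909 ((474.1103210449219, 44.62687683105469), (48.06571578979492, 48.273277282714844), 78.28933715820312) 0.10655523259640806
sm 466 ((466.8082275390625, -33.710636138916016), 19.927488327026367) 0.08961641825083387 [ 0.4661 -0.0335  0.0896]
wi 875 ((458.52947998046875, -117.99858856201172), 27.021509170532227) 0.09457801190370463 [ 0.4579 -0.1176  0.0946]
ta 745 ((441.8992614746094, -190.8098907470703), 23.71279525756836) 0.11964674601107726 [ 0.4412 -0.1903  0.1196]
part (357, 53) [0.6091 0.1697 0.024 ]
part (432, 52) [0.698  0.1601 0.024 ]
part (353, 122) [0.6015 0.0896 0.024 ]
part (426, 119) [0.693  0.0824 0.024 ]
part (353, 183) [0.5987 0.01   0.024 ]
part (420, 181) [0.6873 0.0022 0.024 ]
part (352, 240) [ 0.5944 -0.0724  0.024 ]
part (415, 236) [ 0.6821 -0.0768  0.024 ]
floor [0.6607 0.1246 0.0092]
floor [0.654  0.0431 0.0095]
floor [ 0.6493 -0.039   0.01  ]
```

>>> {"fn": "carry_out", "kwargs": {
  "steps": [
    [[0.003,0.001,0.03],0.25,-1],
    [[0.003,0.001,0.065],0.48,-1],
    [[0.003,0.001,0.1],0.48,-1],
    [[0.003,0.001,0.13],0.48,-1],
    [[0.003,0.001,0.148],0.48,-1],
    [[0.003,0.001,0.156],0.48,-1],
    [[0.003,0.001,0.156],0.48,-1],
    [[0.003,0.001,0.156],0.48,1],
    [[0.003,0.001,0.156],0.48,1],
    [[0.003,0.001,0.156],0.48,1]
  ]
}}

```text
time: 2.7
tool_pos: [0.4736, 0.0478, 0.0801]
ee_rot: [3.14, -0.0, 1.374]
wrist_force: [-1.0, -1.0, 0.1]
width: 0.0675
finger_force: 0.0
```

```bash
python3 - <<'E'
from h import *
np.set_printoptions(precision=4,suppress=True)
for f in('top0','w1'):
    s=load(f); v,u=np.mgrid[0:384,0:512]; d=s['z_map']
    P=(np.stack([u*d,v*d,d],-1)@np.linalg.inv(s['mtx']).T-s['t'])@s['R']
    m=(P[...,2]>.015)&(P[...,2]<.03)&(P[...,0]>.57)&(P[...,0]<.73)&(P[...,1]>-.11)&(P[...,1]<.28)
    m=cv2.morphologyEx(m.astype(np.uint8),cv2.MORPH_CLOSE,np.ones((2,2)))>0
    Q=P[m&(P[...,2]>.015)&(P[...,2]<.03)]; print(f,len(Q),cv2.minAreaRect(Q[:,:2].astype(np.float32)*1000),np.percentile(Q[:,2],[50,90]))
    fl=P[(P[...,0]>.63)&(P[...,0]<.67)&(P[...,1]>.035)&(P[...,1]<.055)]; print('floor',np.median(fl[:,2]))
E
```

```text
top0 1520 ((650.5090942382812, 82.97540283203125), (328.1443786621094, 93.24835205078125), 86.60063171386719) [0.0217 0.024 ]
floor 0.008949930472511827
w1 3468 ((651.5506591796875, 71.27244567871094), (304.70574951171875, 94.98348999023438), 86.416015625) [0.0227 0.0239]
floor 0.00908027701523405
```

>>> {"fn": "carry_out", "kwargs": {
  "steps": [
    [[0,0,0],0,1],
    [[0,0,0],0,1],
    [[0,0,0],0,1],
    [[0,0,0],0,1]
  ]
}}

```text
time: 3.2
tool_pos: [0.4736, 0.0478, 0.0797]
ee_rot: [3.141, -0.0, 1.374]
wrist_force: [1.0, -0.4, 1.3]
width: 0.0478
finger_force: 30.0
```

>>> {"fn": "carry_out", "kwargs": {
  "steps": [
    [[0,0,-0.008],0,1],
    [[0,0,-0.028],0,1],
    [[0,0,-0.055],0,1],
    [[-0.003,0.012,-0.07],0,1],
    [[-0.01,0.038,-0.075],-0.15,1],
    [[-0.019,0.072,-0.075],-0.3,1],
    [[-0.028,0.108,-0.075],-0.45,1],
    [[-0.037,0.142,-0.075],-0.6,1],
    [[-0.045,0.17,-0.075],-0.75,1],
    [[-0.048,0.183,-0.075],-0.79,1]
  ]
}}

```text
time: 4.45
tool_pos: [0.6435, -0.0356, 0.1532]
ee_rot: [-3.139, -0.0, 1.512]
wrist_force: [-1.5, -0.0, -2.9]
width: 0.0475
finger_force: 30.0
```

>>> {"fn": "carry_out", "kwargs": {
  "steps": [
    [[0,0,0],0,1],
    [[0,0,0],0,1]
  ]
}}

```text
time: 4.7
tool_pos: [0.6424, -0.0343, 0.1544]
ee_rot: [-3.14, -0.0, 1.513]
wrist_force: [0.3, 0.6, -3.4]
width: 0.0475
finger_force: 30.0
```

```bash
python3 - <<'E'
from h import *
np.set_printoptions(precision=4,suppress=True)
w=snap('wrist','w2'); cv2.imwrite('pics/w2v.png',np.clip(w['image'].astype(float)*1.6,0,255).astype(np.uint8)[...,::-1])
o=robot.get_obs();print(o['tool_pos'],o['ee_rot'],o['wrist_force'],o['width'])
print(rel((.6434,-.035,.0737),1.5113))
E
```

```text
[ 0.6425 -0.0343  0.1547] [-3.141  -0.0004  1.5127] [ 0.6879 -0.1219 -3.349 ] 0.04755655056778658
(array([-0.0007,  0.001 ,  0.081 ]), np.float64(0.01))
```

View pics/w2v.png

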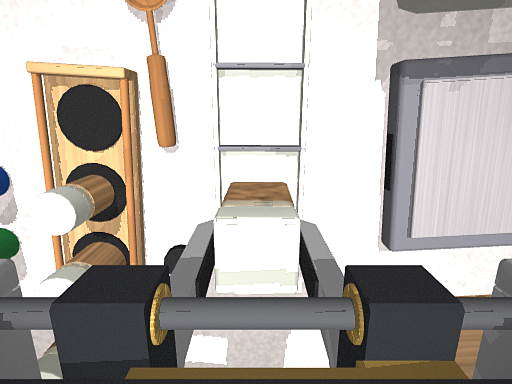

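The jar hangs upright over the right-end bay (image ~ (258,235)), walls parallel. I check the jar's offset from the tool by depth before lowering.

```bash
cat >> h.py <<'E'
def cloud(s):
    v,u=np.mgrid[0:384,0:512]; d=s['z_map']
    return (np.stack([u*d,v*d,d],-1)@np.linalg.inv(s['mtx']).T-s['t'])@s['R']
def lidfit(s,z,c,r,square=False,tol=.006):
    P=cloud(s); m=(abs(P[...,2]-z)<tol)&(np.hypot(P[...,0]-c[0],P[...,1]-c[1])<r)&(s['z_map']>0)
    Q=P[m]; q=Q[:,:2].astype(np.float32)*1000
    return len(Q),(cv2.minAreaRect(q) if square else cv2.minEnclosingCircle(q)),np.median(Q[:,2])
E
python3 - <<'E'
from h import *
w=load('w2')
for tol in(.004,.006,.01): print(lidfit(w,.185,(.643,-.036),.036,True,tol))
E
```

```text
(6556, ((642.9446411132812, -36.52275085449219), (47.42674255371094, 67.82744598388672), 86.40888214111328), np.float64(0.18232140784001916))
(7186, ((643.1370849609375, -36.579261779785156), (48.21714401245117, 67.8139419555664), 87.31116485595703), np.float64(0.18227230468682584))
(7735, ((642.927734375, -36.73439025878906), (48.30436325073242, 68.10614776611328), 86.48531341552734), np.float64(0.18225826201864392))
```

>>> {"fn": "carry_out", "kwargs": {
  "steps": [
    [[-0.001,0.001,0.02],0,1],
    [[-0.001,0.001,0.045],0,1],
    [[-0.001,0.001,0.065],0,1],
    [[-0.001,0.001,0.074],0,1],
    [[-0.001,0.001,0.077],0,1],
    [[-0.001,0.001,0.078],0,1],
    [[-0.001,0.001,0.079],0,1],
    [[-0.001,0.001,0.0795],0,1],
    [[-0.001,0.001,0.08],0,1],
    [[-0.001,0.001,0.08],0,1]
  ]
}}

```text
time: 6.0
tool_pos: [0.6443, -0.036, 0.0746]
ee_rot: [3.141, -0.0, 1.512]
wrist_force: [1.0, -0.7, -2.9]
width: 0.0478
finger_force: 30.0
```

>>> {"fn": "carry_out", "kwargs": {
  "steps": [
    [[0,0,0.0005],0,1],
    [[0,0,0.001],0,1],
    [[0,0,0.001],0,1]
  ]
}}

```text
time: 6.38
tool_pos: [0.6443, -0.036, 0.0737]
ee_rot: [3.141, -0.0, 1.512]
wrist_force: [-0.0, -0.7, -1.0]
width: 0.0478
finger_force: 30.0
```

>>> {"fn": "carry_out", "kwargs": {
  "steps": [
    [[0,0,0.0005],0,1],
    [[0,0,0.0005],0,1]
  ]
}}

```text
time: 6.62
tool_pos: [0.6444, -0.036, 0.0737]
ee_rot: [3.141, -0.0, 1.512]
wrist_force: [-0.6, 0.9, 1.4]
width: 0.0479
finger_force: 30.0
```

>>> {"fn": "carry_out", "kwargs": {
  "steps": [
    [[0,0,0],0,-1],
    [[0,0,0],0,-1],
    [[0,0,0],0,-1],
    [[0,0,0],0,-1],
    [[0,0,0],0,-1],
    [[0,0,-0.015],0,-1],
    [[0,0,-0.05],0,-1],
    [[0,0,-0.09],0,-1],
    [[0,0,-0.13],0,-1],
    [[0,0,-0.14],0,-1]
  ]
}}

```text
time: 7.88
tool_pos: [0.6459, -0.0362, 0.2182]
ee_rot: [3.133, 0.001, 1.512]
wrist_force: [-0.2, 0.6, 0.6]
width: 0.0944
finger_force: 0.0
```

```bash
python3 - <<'E'
from h import *
w=snap('wrist','w3'); o=robot.get_obs();print(o['tool_pos'],o['width'])
print(lidfit(w,.101,(.643,-.036),.045,True))
print(rel((.4665,-.0336,.19),1.458))
E
```

```text
[ 0.64561784 -0.03617794  0.2173294 ] 0.09436835144627363
(2134, ((645.6732177734375, -38.649871826171875), (48.206451416015625, 47.94943618774414), 86.71233367919922), np.float64(0.10117251364988097))
(array([-0.0079, -0.179 ,  0.0273]), np.float64(0.31))
```

>>> {"fn": "carry_out", "kwargs": {
  "steps": [
    [[-0.002,-0.04,0.0],0.08,-1],
    [[-0.004,-0.09,0.0],0.15,-1],
    [[-0.006,-0.14,0.02],0.23,-1],
    [[-0.008,-0.175,0.05],0.31,-1],
    [[-0.008,-0.179,0.085],0.31,-1],
    [[-0.008,-0.179,0.1],0.31,-1],
    [[-0.008,-0.179,0.1],0.31,-1]
  ]
}}

```text
time: 8.8
tool_pos: [0.4642, -0.0333, 0.1112]
ee_rot: [-3.138, -0.0, 1.458]
wrist_force: [-0.2, -0.3, -0.2]
width: 0.0941
finger_force: 0.0
```

```bash
python3 - <<'E'
from h import *
w=snap('wrist','w4'); o=robot.get_obs();print(o['tool_pos'],o['ee_rot'],o['width'])
n=lidfit(w,.090,(.4665,-.0336),.03); print(n)
print(rel((*np.array(n[1][0])/1000,.0615),1.458))
E
```

```text
[ 0.46535064 -0.03351853  0.11271172] [-3.14067252e+00 -1.83983914e-04  1.45813913e+00] 0.09409859659961012
(2337, ((467.6133117675781, -33.183467864990234), 19.860212326049805), np.float64(0.09021378871051644))
(array([0.0006, 0.0022, 0.0512]), np.float64(0.0))
```

>>> {"fn": "carry_out", "kwargs": {
  "steps": [
    [[0.001,0.002,0.025],0,-1],
    [[0.001,0.002,0.042],0,-1],
    [[0.001,0.002,0.049],0,-1],
    [[0.001,0.002,0.049],0,1],
    [[0.001,0.002,0.049],0,1],
    [[0.001,0.002,0.049],0,1],
    [[0.001,0.002,0.049],0,1],
    [[0.001,0.002,0.049],0,1],
    [[0.001,0.002,0.049],0,1],
    [[0.001,0.002,0.049],0,1]
  ]
}}

```text
time: 10.1
tool_pos: [0.4673, -0.0328, 0.0641]
ee_rot: [3.141, -0.0, 1.458]
wrist_force: [-0.7, 0.3, 0.2]
width: 0.0397
finger_force: 30.0
```

>>> {"fn": "carry_out", "kwargs": {
  "steps": [
    [[0,0,0],0,1],
    [[0,0,0],0,1]
  ]
}}

```text
time: 10.35
tool_pos: [0.4673, -0.0328, 0.0641]
ee_rot: [3.141, -0.0, 1.458]
wrist_force: [0.0, 0.1, 0.9]
width: 0.0399
finger_force: 30.0
```

>>> {"fn": "carry_out", "kwargs": {
  "steps": [
    [[0,0,-0.008],0,1],
    [[0,0,-0.028],0,1],
    [[0,0,-0.055],0,1],
    [[0.006,0.011,-0.07],0,1],
    [[0.02,0.036,-0.075],-0.06,1],
    [[0.038,0.068,-0.075],-0.12,1],
    [[0.057,0.102,-0.075],-0.18,1],
    [[0.075,0.134,-0.075],-0.24,1],
    [[0.089,0.159,-0.075],-0.3,1],
    [[0.096,0.171,-0.075],-0.3,1]
  ]
}}

```text
time: 11.6
tool_pos: [0.6486, 0.044, 0.1382]
ee_rot: [-3.14, 0.0, 1.511]
wrist_force: [0.3, 1.3, -2.5]
width: 0.0394
finger_force: 30.0
```

>>> {"fn": "carry_out", "kwargs": {
  "steps": [
    [[0,0,0],0,1],
    [[0,0,0],0,1]
  ]
}}

```text
time: 11.85
tool_pos: [0.6471, 0.043, 0.139]
ee_rot: [-3.141, 0.0, 1.51]
wrist_force: [-0.2, -0.3, -0.4]
width: 0.0397
finger_force: 30.0
```

```bash
python3 - <<'E'
from h import *
o=robot.get_obs();print(o['tool_pos'],o['ee_rot'],o['wrist_force'],o['width'])
print(rel((.6481,.0431,.058),1.5113))
E
```

```text
[0.64710221 0.04298874 0.13902259] [-3.14073809e+00  2.48522221e-04  1.51003505e+00] [-0.24869959 -0.28122769 -0.39840119] 0.03968997153661467
(array([0.0002, 0.001 , 0.081 ]), np.float64(-0.01))
```

>>> {"fn": "carry_out", "kwargs": {
  "steps": [
    [[0,0.001,0.02],0,1],
    [[0,0.001,0.045],0,1],
    [[0,0.001,0.065],0,1],
    [[0,0.001,0.074],0,1],
    [[0,0.001,0.078],0,1],
    [[0,0.001,0.079],0,1],
    [[0,0.001,0.0795],0,1],
    [[0,0.001,0.08],0,1],
    [[0,0.001,0.0805],0,1],
    [[0,0.001,0.0805],0,1]
  ]
}}

```text
time: 13.1
tool_pos: [0.649, 0.0434, 0.0586]
ee_rot: [3.141, -0.0, 1.51]
wrist_force: [0.5, -0.5, -1.7]
width: 0.0401
finger_force: 30.0
```

>>> {"fn": "carry_out", "kwargs": {
  "steps": [
    [[0,0,0.0005],0,1],
    [[0,0,0.0005],0,1]
  ]
}}

```text
time: 13.35
tool_pos: [0.649, 0.0434, 0.0581]
ee_rot: [3.141, -0.0, 1.51]
wrist_force: [0.0, -0.4, -0.9]
width: 0.0396
finger_force: 30.0
```

>>> {"fn": "carry_out", "kwargs": {
  "steps": [
    [[0,0,0.0005],0,1],
    [[0,0,0.0005],0,1]
  ]
}}

```text
time: 13.6
tool_pos: [0.649, 0.0434, 0.0581]
ee_rot: [3.141, -0.0, 1.51]
wrist_force: [-0.9, 0.0, 1.6]
width: 0.0394
finger_force: 30.0
```

>>> {"fn": "carry_out", "kwargs": {
  "steps": [
    [[0,0,0.0003],0,1],
    [[0,0,0.0003],0,1]
  ]
}}

```text
time: 13.85
tool_pos: [0.649, 0.0434, 0.0581]
ee_rot: [3.141, -0.0, 1.51]
wrist_force: [-2.3, 0.2, 6.1]
width: 0.0395
finger_force: 30.0
```

>>> {"fn": "carry_out", "kwargs": {
  "steps": [
    [[0,0,0],0,-1],
    [[0,0,0],0,-1],
    [[0,0,0],0,-1],
    [[0,0,0],0,-1],
    [[0,0,0],0,-1],
    [[0,0,-0.015],0,-1],
    [[0,0,-0.05],0,-1],
    [[0,0,-0.09],0,-1],
    [[0,0,-0.13],0,-1],
    [[0,0,-0.14],0,-1]
  ]
}}

```text
time: 15.1
tool_pos: [0.6507, 0.0434, 0.2025]
ee_rot: [3.133, -0.0, 1.51]
wrist_force: [0.3, 0.6, -0.5]
width: 0.0941
finger_force: 0.0
```

```bash
python3 - <<'E'
from h import *
w=snap('wrist','w5'); o=robot.get_obs();print(o['tool_pos'],o['width'])
print(lidfit(w,.085,(.648,.043),.03))
print(rel((.4583,-.1178,.12),1.458))
E
```

```text
[0.650353   0.0433288  0.20159727] 0.09381783608954733
(1137, ((649.1592407226562, 42.83687210083008), 19.91225814819336), np.float64(0.08425993578935403))
(array([-0.1724, -0.182 ,  0.0816]), np.float64(0.3))
```

>>> {"fn": "carry_out", "kwargs": {
  "steps": [
    [[-0.03,-0.032,0],0.06,-1],
    [[-0.065,-0.069,0],0.12,-1],
    [[-0.1,-0.106,0],0.18,-1],
    [[-0.135,-0.143,0],0.24,-1],
    [[-0.162,-0.171,0.01],0.3,-1],
    [[-0.172,-0.182,0.035],0.3,-1],
    [[-0.172,-0.182,0.065],0.3,-1],
    [[-0.172,-0.182,0.078],0.3,-1],
    [[-0.172,-0.182,0.078],0.3,-1]
  ]
}}

```text
time: 16.27
tool_pos: [0.4558, -0.1168, 0.1174]
ee_rot: [-3.138, -0.001, 1.458]
wrist_force: [-0.4, -0.3, 0.3]
width: 0.0942
finger_force: 0.0
```

```bash
python3 - <<'E'
from h import *
w=snap('wrist','w6'); o=robot.get_obs();print(o['tool_pos'],o['ee_rot'],o['width'])
n=lidfit(w,.095,(.4583,-.1178),.035); print(n)
print(rel((*np.array(n[1][0])/1000,.067),1.458))
E
```

```text
[ 0.45679507 -0.11709294  0.11879306] [-3.14051334e+00 -4.38151269e-04  1.45852038e+00] 0.09404227184143725
(4176, ((459.38916015625, -118.05645751953125), 27.12130355834961), np.float64(0.09524078066114516))
(array([-0.0007,  0.0027,  0.0518]), np.float64(0.0))
```

>>> {"fn": "carry_out", "kwargs": {
  "steps": [
    [[-0.001,0.002,0.025],0,-1],
    [[-0.001,0.002,0.042],0,-1],
    [[-0.001,0.002,0.05],0,-1],
    [[-0.001,0.002,0.05],0,1],
    [[-0.001,0.002,0.05],0,1],
    [[-0.001,0.002,0.05],0,1],
    [[-0.001,0.002,0.05],0,1],
    [[-0.001,0.002,0.05],0,1],
    [[-0.001,0.002,0.05],0,1],
    [[-0.001,0.002,0.05],0,1]
  ]
}}

```text
time: 17.58
tool_pos: [0.459, -0.1187, 0.0695]
ee_rot: [3.141, 0.0, 1.458]
wrist_force: [-1.0, -0.2, 3.0]
width: 0.053
finger_force: 30.0
```

```bash
python3 - <<'E'
from h import *
o=robot.get_obs();print(o['tool_pos'],o['ee_rot'],o['width'],o['finger_force'])
print(rel((.6529-.0006,.1229+.001,o['tool_pos'][2]-.006),1.5113))
E
```

```text
[ 0.45895612 -0.11866935  0.06951833] [3.14102490e+00 1.21434436e-04 1.45810311e+00] 0.05303711133860168 30.000390708446503
(array([0.2628, 0.1648, 0.006 ]), np.float64(-0.3))
```

>>> {"fn": "carry_out", "kwargs": {
  "steps": [
    [[0,0,-0.008],0,1],
    [[0,0,-0.028],0,1],
    [[0,0,-0.06],0,1],
    [[0.01,0.006,-0.09],0,1],
    [[0.032,0.02,-0.1],-0.05,1],
    [[0.062,0.039,-0.1],-0.1,1],
    [[0.096,0.06,-0.1],-0.15,1],
    [[0.132,0.083,-0.1],-0.2,1],
    [[0.168,0.105,-0.1],-0.25,1],
    [[0.203,0.127,-0.1],-0.3,1]
  ]
}}

```text
time: 18.82
tool_pos: [0.6081, 0.07, 0.1683]
ee_rot: [-3.14, 0.0, 1.511]
wrist_force: [0.2, -1.2, -2.1]
width: 0.0533
finger_force: 30.0
```

>>> {"fn": "carry_out", "kwargs": {
  "steps": [
    [[0.03,0.019,0],0,1],
    [[0.049,0.031,0],0,1],
    [[0.058,0.036,0],0,1],
    [[0.058,0.036,0],0,1],
    [[0.058,0.036,0],0,1]
  ]
}}

```text
time: 19.45
tool_pos: [0.6468, 0.1237, 0.1691]
ee_rot: [-3.141, 0.0, 1.51]
wrist_force: [1.1, -0.1, -2.5]
width: 0.0533
finger_force: 30.0
```

```bash
python3 - <<'E'
from h import *
o=robot.get_obs();print(o['tool_pos'],o['ee_rot'],o['wrist_force'],o['width'])
print(rel((.6523,.1235,.0635),1.5113))
E
```

```text
[0.64676711 0.12370412 0.16911178] [-3.14097498e+00  4.84066387e-04  1.50963044e+00] [ 1.09021669 -0.08337323 -2.54225858] 0.053302676072326326
(array([1.000e-04, 5.500e-03, 1.056e-01]), np.float64(-0.01))
```

>>> {"fn": "carry_out", "kwargs": {
  "steps": [
    [[0,0.002,0.02],0,1],
    [[0,0.004,0.05],0,1],
    [[0,0.004,0.08],0,1],
    [[0,0.004,0.096],0,1],
    [[0,0.004,0.1015],0,1],
    [[0,0.004,0.1025],0,1],
    [[0,0.004,0.1035],0,1],
    [[0,0.004,0.1045],0,1],
    [[0,0.004,0.1045],0,1],
    [[0,0.004,0.1045],0,1]
  ]
}}

```text
time: 20.7
tool_pos: [0.6513, 0.1244, 0.0649]
ee_rot: [3.141, -0.0, 1.511]
wrist_force: [0.1, 0.2, -2.3]
width: 0.0539
finger_force: 30.0
```

>>> {"fn": "carry_out", "kwargs": {
  "steps": [
    [[0,0,0.0005],0,1],
    [[0,0,0.0005],0,1]
  ]
}}

```text
time: 20.95
tool_pos: [0.6512, 0.1243, 0.0641]
ee_rot: [-3.142, -0.0, 1.51]
wrist_force: [-0.6, -0.3, -2.9]
width: 0.0534
finger_force: 30.0
```

>>> {"fn": "carry_out", "kwargs": {
  "steps": [
    [[0,0,0.0005],0,1],
    [[0,0,0.0005],0,1]
  ]
}}

```text
time: 21.2
tool_pos: [0.6512, 0.1243, 0.0637]
ee_rot: [-3.142, -0.0, 1.51]
wrist_force: [0.6, 0.5, -3.0]
width: 0.0534
finger_force: 30.0
```

>>> {"fn": "carry_out", "kwargs": {
  "steps": [
    [[0,0,0.0004],0,1],
    [[0,0,0.0004],0,1]
  ]
}}

```text
time: 21.45
tool_pos: [0.6512, 0.1244, 0.0636]
ee_rot: [3.141, -0.0, 1.51]
wrist_force: [-1.0, 0.6, -0.6]
width: 0.0536
finger_force: 30.0
```

>>> {"fn": "carry_out", "kwargs": {
  "steps": [
    [[0,0,0.0004],0,1],
    [[0,0,0.0004],0,1]
  ]
}}

```text
time: 21.7
tool_pos: [0.6512, 0.1244, 0.0636]
ee_rot: [3.141, -0.0, 1.51]
wrist_force: [-1.7, 0.1, 3.0]
width: 0.0538
finger_force: 30.0
```

>>> {"fn": "carry_out", "kwargs": {
  "steps": [
    [[0,0,0],0,-1],
    [[0,0,0],0,-1],
    [[0,0,0],0,-1],
    [[0,0,0],0,-1],
    [[0,0,0],0,-1],
    [[0,0,-0.015],0,-1],
    [[0,0,-0.05],0,-1],
    [[0,0,-0.09],0,-1],
    [[0,0,-0.13],0,-1],
    [[0,0,-0.14],0,-1]
  ]
}}

```text
time: 22.95
tool_pos: [0.6529, 0.1245, 0.2083]
ee_rot: [3.133, -0.002, 1.511]
wrist_force: [-0.1, -0.0, -0.5]
width: 0.0941
finger_force: 0.0
```

```bash
python3 - <<'E'
from h import *
w=snap('wrist','w7'); o=robot.get_obs();print(o['tool_pos'],o['width'])
print(lidfit(w,.089,(.652,.123),.036))
print(rel((.442,-.1905,.2),1.458))
E
```

```text
[0.65259895 0.12447712 0.20733358] 0.09411985078415822
(2079, ((651.4034423828125, 125.1438217163086), 26.746767044067383), np.float64(0.0892690547554953))
(array([-0.3271, -0.1912,  0.0073]), np.float64(0.3))
```

>>> {"fn": "carry_out", "kwargs": {
  "steps": [
    [[-0.03,-0.018,0],0.04,-1],
    [[-0.074,-0.043,0],0.08,-1],
    [[-0.12,-0.07,0],0.12,-1],
    [[-0.165,-0.097,0],0.16,-1],
    [[-0.21,-0.123,0],0.2,-1],
    [[-0.255,-0.149,0],0.25,-1],
    [[-0.3,-0.175,0],0.3,-1],
    [[-0.322,-0.188,0.02],0.3,-1],
    [[-0.327,-0.191,0.05],0.3,-1],
    [[-0.327,-0.191,0.055],0.3,-1]
  ]
}}

```text
time: 24.25
tool_pos: [0.4383, -0.1897, 0.1439]
ee_rot: [-3.135, -0.003, 1.457]
wrist_force: [-0.0, 1.3, -0.1]
width: 0.0939
finger_force: 0.0
```

>>> {"fn": "carry_out", "kwargs": {
  "steps": [
    [[0,0,0],0,-1]
  ]
}}

```text
time: 24.38
tool_pos: [0.4406, -0.19, 0.1471]
ee_rot: [-3.14, -0.001, 1.458]
wrist_force: [-0.1, -0.2, 0.6]
width: 0.0939
finger_force: 0.0
```

```bash
python3 - <<'E'
from h import *
w=snap('wrist','w8'); o=robot.get_obs();print(o['tool_pos'],o['ee_rot'],o['width'])
n=lidfit(w,.120,(.442,-.1905),.033); print(n)
print(rel((*np.array(n[1][0])/1000,.092),1.458))
E
```

```text
[ 0.44120327 -0.19021391  0.14810755] [ 3.14144517e+00 -1.84538044e-04  1.45882186e+00] 0.09368550324208226
(3176, ((442.65948486328125, -190.85035705566406), 23.94392204284668), np.float64(0.12026504222065418))
(array([-0.0005,  0.0015,  0.0561]), np.float64(0.0))
```

>>> {"fn": "carry_out", "kwargs": {
  "steps": [
    [[-0.001,0.001,0.025],0,-1],
    [[-0.001,0.001,0.045],0,-1],
    [[-0.001,0.001,0.055],0,-1],
    [[-0.001,0.001,0.055],0,1],
    [[-0.001,0.001,0.055],0,1],
    [[-0.001,0.001,0.055],0,1],
    [[-0.001,0.001,0.055],0,1],
    [[-0.001,0.001,0.055],0,1],
    [[-0.001,0.001,0.055],0,1],
    [[-0.001,0.001,0.055],0,1]
  ]
}}

```text
time: 25.68
tool_pos: [0.4419, -0.1918, 0.0931]
ee_rot: [3.141, 0.0, 1.458]
wrist_force: [1.0, -0.7, 1.0]
width: 0.0473
finger_force: 30.0
```

```bash
python3 - <<'E'
from h import *
o=robot.get_obs();print(o['tool_pos'],o['ee_rot'],o['width'],o['finger_force'])
print(rel((.6576,.2028,o['tool_pos'][2]-.006),1.5113))
E
```

```text
[ 0.44192191 -0.1917644   0.09311798] [3.14101295e+00 8.58872755e-05 1.45805309e+00] 0.04727790819253938 30.000299513339996
(array([0.4163, 0.1699, 0.006 ]), np.float64(-0.31))
```

>>> {"fn": "carry_out", "kwargs": {
  "steps": [
    [[0,0,-0.008],0,1],
    [[0,0,-0.028],0,1],
    [[0,0,-0.06],0,1],
    [[0.008,0.003,-0.09],0,1],
    [[0.03,0.012,-0.105],-0.05,1],
    [[0.062,0.025,-0.105],-0.1,1],
    [[0.1,0.041,-0.105],-0.15,1],
    [[0.14,0.057,-0.105],-0.2,1],
    [[0.18,0.073,-0.105],-0.25,1],
    [[0.22,0.09,-0.105],-0.3,1]
  ]
}}

```text
time: 26.92
tool_pos: [0.5559, 0.0181, 0.1973]
ee_rot: [-3.14, 0.0, 1.511]
wrist_force: [0.0, 0.0, -2.1]
width: 0.0475
finger_force: 30.0
```

>>> {"fn": "carry_out", "kwargs": {
  "steps": [
    [[0.04,0.015,0],0,1],
    [[0.08,0.03,0],0,1],
    [[0.12,0.045,0],0,1],
    [[0.155,0.059,0],0,1],
    [[0.182,0.068,0],0,1],
    [[0.196,0.073,0],0,1],
    [[0.196,0.073,0],0,1],
    [[0.196,0.073,0],0,1]
  ]
}}

```text
time: 27.92
tool_pos: [0.6403, 0.2069, 0.1978]
ee_rot: [-3.141, 0.001, 1.509]
wrist_force: [0.3, 0.3, -3.8]
width: 0.0474
finger_force: 30.0
```

```bash
python3 - <<'E'
from h import *
o=robot.get_obs();print(o['tool_pos'],o['ee_rot'],o['wrist_force'],o['width'])
print(rel((.6576,.2022,.0871),1.5113))
E
```

```text
[0.64034149 0.20691799 0.19783194] [-3.14108248e+00  8.00461980e-04  1.50940217e+00] [ 0.32563312  0.33003625 -3.79418395] 0.0473824378042144
(array([-0.0037,  0.0175,  0.1107]), np.float64(-0.01))
```

>>> {"fn": "carry_out", "kwargs": {
  "steps": [
    [[-0.002,0.008,0],0,1],
    [[-0.004,0.0165,0.02],0,1],
    [[-0.004,0.0165,0.05],0,1],
    [[-0.004,0.0165,0.08],0,1],
    [[-0.004,0.0165,0.098],0,1],
    [[-0.004,0.0165,0.105],0,1],
    [[-0.004,0.0165,0.107],0,1],
    [[-0.004,0.0165,0.1085],0,1],
    [[-0.004,0.0165,0.109],0,1],
    [[-0.004,0.0165,0.109],0,1]
  ]
}}

```text
time: 29.18
tool_pos: [0.6571, 0.2032, 0.0896]
ee_rot: [3.14, -0.0, 1.511]
wrist_force: [0.4, 0.4, -3.5]
width: 0.0472
finger_force: 30.0
```

>>> {"fn": "carry_out", "kwargs": {
  "steps": [
    [[0,0,0.0005],0,1],
    [[0,0,0.0005],0,1]
  ]
}}

```text
time: 29.42
tool_pos: [0.6568, 0.2031, 0.0884]
ee_rot: [3.141, -0.0, 1.51]
wrist_force: [-0.6, 0.1, -3.1]
width: 0.0475
finger_force: 30.0
```

>>> {"fn": "carry_out", "kwargs": {
  "steps": [
    [[0,0,0.0005],0,1],
    [[0,0,0.001],0,1],
    [[0,0,0.001],0,1]
  ]
}}

```text
time: 29.8
tool_pos: [0.6568, 0.2031, 0.0873]
ee_rot: [-3.141, -0.0, 1.51]
wrist_force: [-0.4, -0.5, -2.4]
width: 0.0471
finger_force: 30.0
```

>>> {"fn": "carry_out", "kwargs": {
  "steps": [
    [[0,0,0.0004],0,1],
    [[0,0,0.0004],0,1]
  ]
}}

```text
time: 30.05
tool_pos: [0.6568, 0.2031, 0.0872]
ee_rot: [3.141, -0.0, 1.51]
wrist_force: [-0.1, -0.7, -2.4]
width: 0.0476
finger_force: 30.0
```

>>> {"fn": "carry_out", "kwargs": {
  "steps": [
    [[0,0,0.0004],0,1],
    [[0,0,0.0004],0,1]
  ]
}}

```text
time: 30.3
tool_pos: [0.6569, 0.2031, 0.0872]
ee_rot: [3.141, -0.0, 1.51]
wrist_force: [-1.5, -0.2, -0.0]
width: 0.047
finger_force: 30.0
```

>>> {"fn": "carry_out", "kwargs": {
  "steps": [
    [[0,0,0.0004],0,1],
    [[0,0,0.0004],0,1]
  ]
}}

```text
time: 30.55
tool_pos: [0.6569, 0.2032, 0.0871]
ee_rot: [3.141, -0.0, 1.51]
wrist_force: [-1.9, -0.1, 4.0]
width: 0.0478
finger_force: 30.0
```

Landed. I release, raise, and back off toward the robot for a final check.

>>> {"fn": "carry_out", "kwargs": {
  "steps": [
    [[0,0,0],0,-1],
    [[0,0,0],0,-1],
    [[0,0,0],0,-1],
    [[0,0,0],0,-1],
    [[0,0,0],0,-1],
    [[0,0,-0.015],0,-1],
    [[0,0,-0.05],0,-1],
    [[0,0,-0.09],0,-1],
    [[0,0,-0.13],0,-1],
    [[0,0,-0.15],0,-1]
  ]
}}

```text
time: 31.8
tool_pos: [0.6578, 0.2033, 0.2415]
ee_rot: [3.135, -0.002, 1.51]
wrist_force: [-0.1, -0.7, 0.0]
width: 0.0938
finger_force: 0.0
```

>>> {"fn": "carry_out", "kwargs": {
  "steps": [
    [[0.02,-0.04,0],0,-1],
    [[0.04,-0.09,0],0,-1],
    [[0.06,-0.14,0],0,-1],
    [[0.08,-0.19,0],0,-1],
    [[0.1,-0.23,0],0,-1],
    [[0.11,-0.26,0],0,-1],
    [[0.11,-0.26,0],0,-1]
  ]
}}

```text
time: 32.67
tool_pos: [0.4026, 0.3296, 0.2383]
ee_rot: [3.139, -0.002, 1.514]
wrist_force: [0.2, -0.2, 0.2]
width: 0.0937
finger_force: 0.0
```

```bash
python3 - <<'E'
from h import *
a=snap('top','top9'); b=snap('scene','scene9')
for n,z,c,r,q in(('sq',.101,(.644,-.037),.04,1),('sm',.084,(.648,.043),.03,0),('wi',.089,(.653,.123),.036,0),('ta',.114,(.658,.203),.033,0)):
    print(n,lidfit(a,z,c,r,q))
v=np.hstack([cv2.resize(a['image'][60:260,90:440],(455,260)),cv2.resize(b['image'][100:300,130:395],(345,260))])
cv2.imwrite('pics/end.png',np.clip(v.astype(float)*1.7,0,255).astype(np.uint8)[...,::-1])
print(robot.get_obs()['tool_pos'])
E
```

```text
sq (781, ((644.6266479492188, -38.743587493896484), (47.586463928222656, 48.84485626220703), 86.88408660888672), np.float64(0.1003974331667431))
sm (406, ((648.5209350585938, 42.38196563720703), 20.183271408081055), np.float64(0.08358614471194284))
wi (758, ((650.455322265625, 124.3916015625), 27.593114852905273), np.float64(0.08865873591933822))
ta (643, ((656.6370849609375, 203.08749389648438), 24.39187240600586), np.float64(0.11362360615367072))
[0.40441584 0.32855785 0.23734134]
```

View pics/end.png

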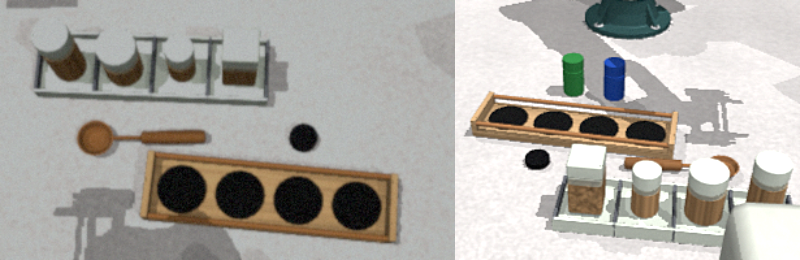

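The picture shows all four jars upright in the new rack: tall (62,60), wide (121,60), small (180,60) and square (240,58) from the left. This is the reverse of the original order, each within about 3 mm of its bay centre, and the old rack is empty at (270,195).

```bash
python3 -c "
from h import *
print(robot.close_job())"
```

```text
the job is handed in; nothing more can be done
None
```

The job is handed in at about 33 s of the 125 s allowed: all four jars stand upright in the new rack in reverse order (tall, wide, small, square from the robot's left), each measured within about 3 mm of its bay centre.

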